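# Shut the jar left open and point it out for clipping

### The arm

A 7-joint arm with a two-finger parallel gripper is mounted at the origin on a cart in front of the work surface, level with it; the furniture and walls round the work are solid. World frame = base frame: x ahead of the robot, y to its left, z up, the work surface at z = 0. Lengths are in m, angles in rad, forces in N, time in s.
With the tool pointing down it reaches from about 0.425 to 0.875 m from the base axis. Payload 4.7 kg.
Tool frame: the origin (TCP) lies midway between the tips of the shut fingers; the grasp point (between the pads) lies 19 mm behind it; z points along the fingers, y is the direction in which the jaws open and shut (so a half turn about z gives the same grasp; the last joint's range is limited). The gripper opens to 87 mm and grips with 3 to 60 N. Pads are 19 mm wide; open, the fingers measure 117 mm over their backs; the gripper's body (75 mm by 190 mm) begins 51 mm behind the grasp point.
Start: joints at [-0.693, 0.321, -0.07, 1.45, 0.023, 1.371, -0.057], TCP at [0.494, 0.422, 0.223] pointing down, gripper open.
Joint ranges: [-2.86, 2.86], [-0.3, 2.09], [-1.38, 1.24], [0.06, 2.45], [-1.56, 4.7], [0.09, 2.05], [-2.69, 2.69]. Speed limits (rad/s): [2.57, 2.57, 3.14, 3.14, 3.14, 3.14, 3.14].

### API

Orientations are given as a rotation vector (axis times angle).
In Python, from bench import monitor, eyes, order gives the robot as it stands. The module is installed in compiled form; this text tells all that it offers.
- The arm moves only by the shell command python3 -m pendant 'ROWS' [FORCE]. ROWS is JSON, a list of rows, each a list of 3 entries, a list of its own where there are three numbers: the turn, a rotation vector about the tool's x, y, z in degrees, then the shift along the tool's x, y, z in m, then the gripper command: -1 is fully open, 1 is shut, values between are in proportion. In form: [[[rx, ry, rz], [tx, ty, tz], hand], ...]. A call has 1 to 8 rows; each row shifts and turns the commanded pose from where the row before left it, along the tool's axes as they then stand; what a row does not reach is not made up. A row lasts 1/8 s, in which the tool goes at most 62.5 mm and 10.7 degrees, less where a joint would pass 70% of its speed; a pose out of reach is approached as far as the arm can. A call is refused whole if a number of a shift passes 0.0625 or a number of a turn 10.7, either way. A call with a gripper value outside its range is refused whole. The fingers move at their own pace and stop on an object; FORCE is the grip in N (left out, the last holds). Time passes only in rows, so rows that do not move let the fingers close. It gives the time, the measured TCP pose, the force and the opening at its end, in the units of the state.
- monitor.get_state(): the state, without advancing time (a new reading comes with each control period).
- eyes.get_image(name): name is "side" or "top"; returns a dict with "color" (384x512x3 uint8, red, green, blue), "range_z" (384x512 float32, m along the optical axis (not along the pixel's ray), 0 where there is no reading), "fx", "fy", "cx", "cy" (pixels), "world_to_cam" (4x4, takes a point from world to camera coordinates). Camera axes: x right, y up, looking along -z (the intrinsics and any distortion apply to the point x, -y, -z); pixel columns grow to the right and rows downward; lengths in m; the calibration is good to about 2 mm. A picture is of the moment at which its call begins.
- order.close_job(): hands the job in, once; it reports no verdict.
The state is a dict: "time": time; "joint_positions": joint angles; "qd": joint speeds; "joint_torque": joint torques, N m; "position": TCP position; "tool_rot": TCP orientation; "ft_force": force on the tool from outside, world axes, zero at the start; "torque": the same for the moment, N m; "grip_width": opening from 0.0 (shut) to 1.0 (fully open).
Only numpy, scipy, OpenCV 4.12 (cv2) and the standard library are available. Lean on these libraries where they do the work, as an engineer would, in place of code of your own. Each camera call takes 0.05 s, during which the arm holds its last target.

### The job

One of the three clip-top jars has been left open. Push its lid over with your fingertips until it is fully shut, without lifting, tipping or shoving the jar along, and then point at it so that I can see which jar still needs its wire clip done up: fingertips about two or three centimetres above the middle of that lid, touching nothing. Hold the point for at least three seconds and end the job while still pointing, with everything else left where it stands.

Things in the scene. Friction and masses are not known exactly. Their poses are not given: they have to be found in the camera images.
- open_jar: the clip-top glass jar of beans left open, one of three alike (only its raised lid tells it apart); loose, 0.85 kg, 88 mm across, 105 mm high, 121 mm with the lid shut. Origin: centre of its underside, on the worktop; z up; its own +y points to the hinge side, hinge heading from far left to left of the robot. It slides or tips if the lid is pushed hard.
- open_jar_lid (a joint): angle of the open jar's lid, rad: 0 = fully shut, 1.92 = thrown fully back. Starts at 1.35 to 1.68 (about upright). The hinge is stiff and damped: the lid stays put near upright, needs about 0.04 N m to move slowly and 0.09 N m at 1 rad/s (1.5 N pushed 60 mm out from the hinge), and below about 0.8 rad sinks shut by its own weight in 2 to 5 s; it may also be pushed all the way.
- hinge (a point): point on the lid's hinge line at the open jar's rim, 42 mm from the jar's axis on its own +y side and 104 mm above its underside; axes as the jar's. The hinge line runs level, along the jar's own x.
- lid_top (a point): centre of the outer (upper when shut) face of the open jar's lid, fixed to the lid: 40 mm from the hinge line along the lid, and 17 mm off it on the outer side. The lid is a disc about 80 mm across that reaches from 0 to 80 mm from the hinge line; it is 13 mm thick. When shut this point lies on the jar's axis (within 3 mm), 121 mm above the worktop. Its own z axis points out of the outer face.
- jar_2: second clip-top jar, the same but shut and clipped, 0.85 kg, 121 mm high, 92 mm across, loose; origin at the centre of its underside. Leave alone.
- jar_3: third clip-top jar, the same but shut and clipped, 0.85 kg, 121 mm high, 92 mm across, loose; origin at the centre of its underside. Leave alone.
- tea_tin: round tea tin, 69 mm across, 89 mm high, loose, standing in the row with the jars; origin at the centre of its underside. Leave alone.
- pepper_mill: turned wooden pepper mill, 58 mm across, 170 mm high, loose, behind the row on the left; origin at the centre of its underside. Leave alone.
- espresso_a: small espresso cup with a ring handle, 63 x 88 x 51 mm, loose, behind the row; origin at the centre of its underside. Leave alone. Behind the row, from x = 0.67 m on, stand fixed shelves with an upright post: swing the wrist in on the robot's side of them, over x = 0.43 to 0.45 m with the fingertips over 0.25 m high.
Not all that is in view belongs to the job. Leave any yellow look-alike of the open_jar alone.

How it is judged:
On the way:
1. the lid is fully shut and the fingertips point at its middle from just above, touching nothing, for 2.5 s (value of joint open_jar_lid below 0.06 rad and horizontal distance between the grasp point and lid_top below 0.02 m and z of the grasp point in the frame of lid_top between 0.005 and 0.085 m and contact force between each of the arm, the fingers and anything else below 0.1 N), for 2.5 s.
At the end, for the whole second after the job is handed in: Lid shut (under 0.06 rad); grasp point within 20 mm sideways of the lid's middle and 5 to 85 mm above it, robot touching nothing; the jar upright on the worktop within 40 mm of its start; all other things within 20 mm of theirs (all of step 1 and distance of open_jar from where it was at the start of the episode below 0.04 m and height (world z) of open_jar below 0.006 m and angle between open_jar's own z axis and vertical below 0.1 rad and linear speed of open_jar below 0.02 m/s and distance of each of jar_2, jar_3, tea_tin, pepper_mill, espresso_a from where it was at the start of the episode below 0.02 m).
It fails at once if the open jar is lifted (height (world z) of open_jar above 0.015 m).
It fails at once if the open jar is tipped more than 17 degrees (angle between open_jar's own z axis and vertical above 0.3 rad).
It fails at once if the open jar is shoved more than 40 mm (distance of open_jar from where it was at the start of the episode above 0.04 m).
It fails at once if another jar, the tin, the mill or the cup is moved more than 20 mm (distance of any of jar_2, jar_3, tea_tin, pepper_mill, espresso_a from where it was at the start of the episode above 0.02 m).
It also fails if it takes over 48 s, if anything falls off the work surface, if the arm or the gripper's body presses on something with over 40 N, if the wrist force passes 120 N, or if a joint passes its speed limit or range.

## Working session

There is one attempt and no reset: what is moved stays moved. The work goes in short steps, Python scripts to look and compute and a shell command to move; the robot and the scene stay as the last step left them, time stands still between calls to the robot, and variables do not carry over. Pictures are saved under pics/ and viewed, and the job is handed in when it is done.

```bash
mkdir -p pics; python3 - <<'E'
from bench import monitor, eyes, order
import cv2,pickle
s=monitor.get_state()
for k,v in s.items(): print(k,v)
for n in ("side","top"):
    d=eyes.get_image(n); pickle.dump(d,open(n+"0.pkl","wb"))
    cv2.imwrite(f"pics/{n}0.png",cv2.cvtColor(d["color"],cv2.COLOR_RGB2BGR))
    print(n,[k for k in d],d["fx"],d["fy"],d["cx"],d["cy"]);print(d["world_to_cam"])
E
```

```text
time 0.0
joint_positions [-0.69289399  0.32178145 -0.07008611  1.45167539  0.02256867  1.37082403
 -0.05688403]
qd [ 2.93740485e-04 -1.98892332e-03 -2.10429353e-03  4.52809034e-04
 -8.40656126e-04 -2.47891818e-03  1.71068143e-05]
joint_torque [-3.68023939e-05 -4.91291714e+01 -4.03503254e-01 -3.12520587e+01
 -6.37900061e-02  4.38525947e-02  1.73436624e-04]
position [0.49380247 0.42181227 0.22148832]
tool_rot [-1.31469848e+00 -2.85246632e+00  2.75608910e-03]
ft_force [-0.18170754  0.16949275 -0.27307781]
torque [ 0.02332278 -0.0108392   0.0004787 ]
grip_width 0.9991453718252346
side ['color', 'range_z', 'fx', 'fy', 'cx', 'cy', 'world_to_cam'] 352.02167831642106 352.02167831642106 260.01618852893574 194.04154642059842
[[ 0.0856355  -0.99626555  0.01102318 -0.0348802 ]
 [ 0.40901673  0.04524188  0.91140468 -0.2756188 ]
 [-0.90849979 -0.07353993  0.41136359 -0.97308346]
 [ 0.          0.          0.          1.        ]]
top ['color', 'range_z', 'fx', 'fy', 'cx', 'cy', 'world_to_cam'] 428.37780201610235 428.37780201610235 260.054940822728 187.03281018289178
[[-1.37844591e-02 -9.99904505e-01 -9.84361392e-04 -1.38712326e-02]
 [ 9.81965735e-01 -1.37227884e-02  1.88560284e-01 -4.37653537e-01]
 [-1.88555786e-01  1.63259236e-03  9.82061124e-01 -1.52578473e+00]
 [ 0.00000000e+00  0.00000000e+00  0.00000000e+00  1.00000000e+00]]
```

View pics/side0.png

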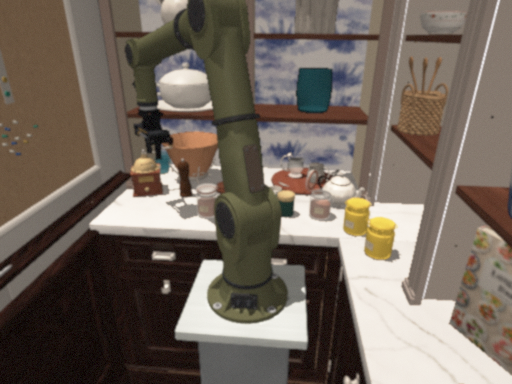

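View pics/top0.png

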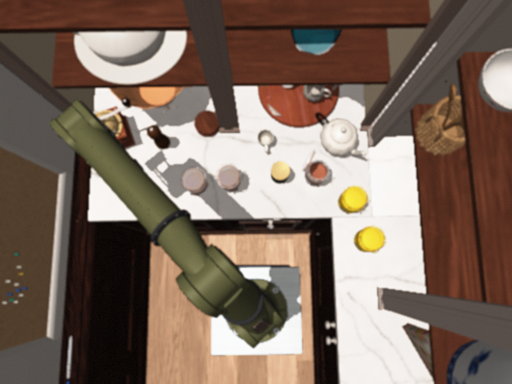

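```bash
python3 - <<'E'
import pickle,cv2,numpy as np
for n,(a,b,c,d) in {"top":(170,145,180,65),"side":(180,140,180,100)}.items():
    D=pickle.load(open(n+"0.pkl","rb"))
    im=cv2.cvtColor(D["color"],cv2.COLOR_RGB2BGR)[b:b+d,a:a+c]
    cv2.imwrite(f"pics/{n}_crop.png",cv2.resize(im,None,fx=4.4,fy=4.4,interpolation=cv2.INTER_CUBIC))
    R=D["range_z"]
    T=np.linalg.inv(D["world_to_cam"])
    v,u=np.mgrid[0:384,0:512]
    P=np.stack([(u-D["cx"])/D["fx"]*R,-(v-D["cy"])/D["fy"]*R,-R,np.ones_like(R)],-1)@T.T
    np.save(n+"_P.npy",P[...,:3])
    if n=="top":
        for p in [(194,180),(230,178),(281,172),(318,172),(311,160),(353,200),(206,123),(158,136),(265,138)]:
            print(p,P[p[1],p[0],:3].round(3))
E
```

```text
(194, 180) [0.451 0.21  0.12 ]
(230, 178) [0.456 0.085 0.118]
(281, 172) [ 0.484 -0.096  0.08 ]
(318, 172) [ 0.486 -0.231  0.061]
(311, 160) [ 0.501 -0.192  0.182]
(353, 200) [ 0.372 -0.339  0.122]
(206, 123) [0.691 0.182 0.028]
(158, 136) [0.606 0.336 0.14 ]
(265, 138) [ 0.636 -0.042  0.002]
```

View pics/top_crop.png

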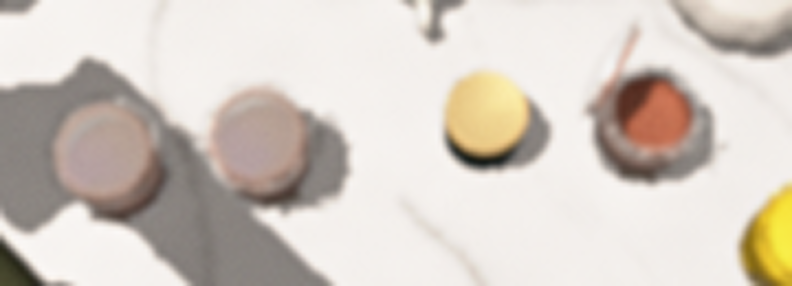

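View pics/side_crop.png

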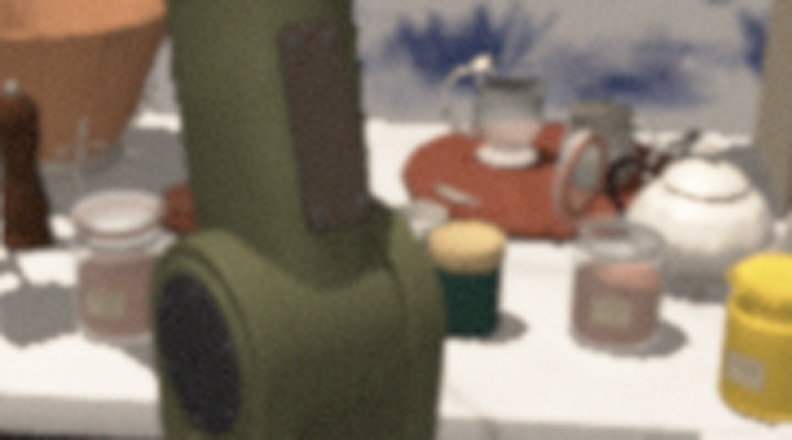

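Candidates: jars at top (194,180) and (230,178) are shut; the jar at top (318,172) / side (320,205) shows its beans and has a raised disc at top (311,158) / side (312,180), so that is the open one. The yellow ones at (353,200) and (371,239) are look-alikes. The enlarged crops confirm it. Next I measure it.

```bash
python3 - <<'E'
import numpy as np,pickle,cv2
A={}
for n in("top","side"):
    P=np.load(n+"_P.npy");
    m=(abs(P[...,0]-.5)<.1)&(abs(P[...,1]+.21)<.1)&(P[...,2]>.01)&(P[...,2]<.22)
    q=P[m];A[n]=q
    lid=q[q[:,2]>.118]
    print(n,len(q),len(lid)); print(lid.mean(0),lid.min(0),lid.max(0))
    c=lid.mean(0);U,S,V=np.linalg.svd(lid-c);print(S/np.sqrt(len(lid)),V.round(3))
    b=q[(q[:,2]<.112)]
    for z in np.arange(.01,.11,.02):
        w=b[(b[:,2]>=z)&(b[:,2]<z+.02)]
        if len(w): print(round(z,2),len(w),w.min(0).round(3),w.max(0).round(3))
P=np.load("top_P.npy")
for v in range(148,190,1):
    print(v,' '.join(f"{int(P[v,u,2]*1000):4d}" for u in range(300,336)))
E
```

```text
top 942 107
[ 0.50156151 -0.18515837  0.17354587] [ 0.46927116 -0.20889854  0.13597756] [ 0.54181107 -0.16587654  0.19291769]
[0.02187023 0.0097085  0.00434504] [[-0.825  0.492 -0.278]
 [ 0.328  0.016 -0.945]
 [ 0.461  0.87   0.174]]
0.01 20 [ 0.442 -0.25   0.01 ] [ 0.595 -0.113  0.029]
0.03 36 [ 0.437 -0.288  0.03 ] [ 0.591 -0.112  0.05 ]
0.05 330 [ 0.44 -0.31  0.05] [ 0.599 -0.115  0.07 ]
0.07 249 [ 0.442 -0.309  0.07 ] [ 0.6  -0.11  0.09]
0.09 191 [ 0.443 -0.31   0.09 ] [ 0.6   -0.112  0.11 ]
side 1100 167
[ 0.50044172 -0.18910744  0.15090143] [ 0.46943733 -0.21395186  0.11833758] [ 0.54088572 -0.16718232  0.18372745]
[0.02453141 0.0184476  0.00288094] [[-0.848  0.525  0.074]
 [ 0.049 -0.06   0.997]
 [ 0.528  0.849  0.025]]
0.01 131 [ 0.436 -0.309  0.01 ] [ 0.581 -0.112  0.03 ]
0.03 144 [ 0.435 -0.307  0.03 ] [ 0.563 -0.112  0.049]
0.05 175 [ 0.437 -0.309  0.05 ] [ 0.576 -0.111  0.07 ]
0.07 279 [ 0.44 -0.31  0.07] [ 0.599 -0.11   0.09 ]
0.09 186 [ 0.446 -0.309  0.09 ] [ 0.6   -0.182  0.11 ]
148   -2    4   -2   -3    1   -4   -6    0   -5    4   -2   -5    2    9    6    3    5   
[... 6936 characters left out ...]
 -3    1    1    8    0    0    5   13   17   21   34   36   36   48    1   -1   -1   -1   -5   -3    2    0   -3   -3   -2   -4    3    1    1    4
187   -2    2    1   -5    1    3    0   -1    0    2    2    5    1   -4   -5    0   -7   -4    6    1    0    2    6    0   -3    0    0   -1    2   -1    0    1    5    2   -3    4
188   -4    0    4   -2    0   -5    4   -3    2   -1    1   -2    7    4    3   -2    0    5    7   -1    0    1    8    4   -1    0    1    4    1   -9    2    0    0    0   -1   -4
189    1   -4 1580    0    4    1    1    3  -10   -1   -2   -1    2   -4    0   -4    8    3   -7   -1    0    1   -3    2   -8   -2   -6    7    1   -3    0    1   -2   -8    4    1
```

```bash
python3 - <<'E'
import pickle,cv2
for n,(a,b,c,d) in {"top":(295,145,50,45),"side":(295,160,50,65)}.items():
    D=pickle.load(open(n+"0.pkl","rb"))
    im=cv2.cvtColor(D["color"],cv2.COLOR_RGB2BGR)[b:b+d,a:a+c]
    im=cv2.resize(im,None,fx=9,fy=9,interpolation=cv2.INTER_CUBIC)
    cv2.imwrite(f"pics/{n}_open.png",im)
a=cv2.imread("pics/top_open.png");b=cv2.imread("pics/side_open.png")
a=cv2.copyMakeBorder(a,0,b.shape[0]-a.shape[0],0,0,cv2.BORDER_CONSTANT)
cv2.imwrite("pics/open_both.png",cv2.hconcat([a,b])[:, :800])
E
```

```text
(no output)
```

View pics/open_both.png

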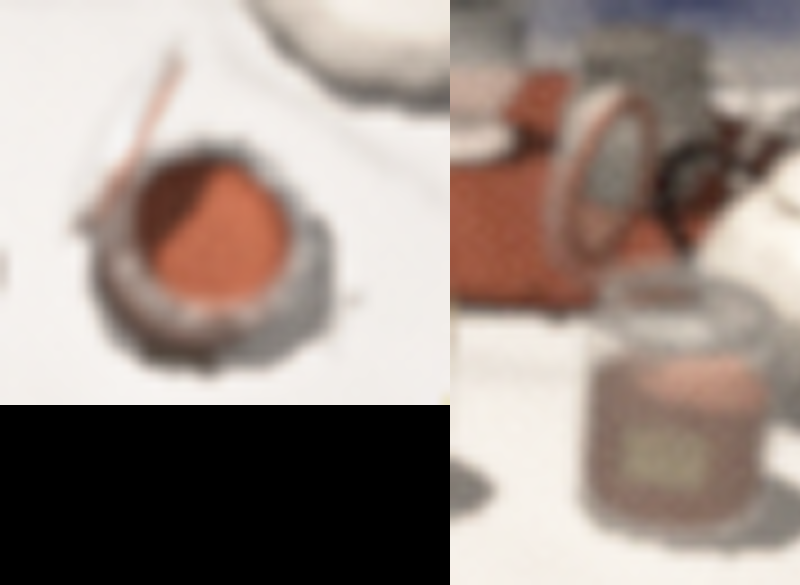

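```bash
python3 - <<'E'
import numpy as np
from scipy.optimize import least_squares
P=np.load("top_P.npy")[150:186,295:335].reshape(-1,3)
r=P[(P[:,2]>.098)&(P[:,2]<.113)]
f=least_squares(lambda p:np.hypot(r[:,0]-p[0],r[:,1]-p[1])-p[2],[.48,-.22,.04],loss='soft_l1',f_scale=.003)
print("rim",f.x,len(r),np.std(f.fun))
b=P[(P[:,2]>.05)&(P[:,2]<.075)]
b=b[np.hypot(b[:,0]-f.x[0],b[:,1]-f.x[1])<.037];print("beans",b.mean(0))
c=f.x[:2]
for n in("top","side"):
    Q=np.load(n+"_P.npy");m=(abs(Q[...,0]-.5)<.06)&(abs(Q[...,1]+.19)<.045)&(Q[...,2]>.125)&(Q[...,2]<.2)
    q=Q[m]; print(n,len(q))
    for ang in (50,56,60,64,70):
        h=np.array([np.cos(np.radians(ang)),np.sin(np.radians(ang))]); t=np.array([h[1],-h[0]])
        d=q[:,:2]-c; y=d@h; x=d@t
        A=np.c_[x,q[:,2],np.ones(len(q))]; s=np.linalg.lstsq(A,y,rcond=None)[0]
        print(ang,"y",np.percentile(y,[2,50,98]).round(3),"x",np.percentile(x,[2,50,98]).round(3),"slope",s.round(3),"z98",np.percentile(q[:,2],98).round(3),"res",np.std(A@s-y).round(4))
E
```

```text
rim [ 0.48453181 -0.22786137  0.03475535] 79 0.001960462740880206
beans [ 0.49085735 -0.23183038  0.06424185]
top 107
50 y [0.033 0.044 0.055] x [-0.047 -0.017  0.024] slope [ 0.195 -0.136  0.07 ] z98 0.187 res 0.0045
56 y [0.037 0.045 0.054] x [-0.043 -0.012  0.029] slope [ 0.094 -0.139  0.07 ] z98 0.187 res 0.0044
60 y [0.038 0.045 0.054] x [-0.04  -0.009  0.032] slope [ 0.027 -0.141  0.07 ] z98 0.187 res 0.0044
64 y [0.037 0.046 0.055] x [-0.036 -0.006  0.035] slope [-0.039 -0.144  0.071] z98 0.187 res 0.0044
70 y [0.035 0.046 0.056] x [-0.031 -0.     0.04 ] slope [-0.139 -0.151  0.072] z98 0.187 res 0.0044
side 150
50 y [0.032 0.04  0.047] x [-0.048 -0.013  0.029] slope [ 0.14  -0.024  0.045] z98 0.182 res 0.003
56 y [0.035 0.041 0.048] x [-0.044 -0.008  0.034] slope [ 0.036 -0.024  0.045] z98 0.182 res 0.0029
60 y [0.036 0.041 0.049] x [-0.041 -0.006  0.037] slope [-0.033 -0.024  0.045] z98 0.182 res 0.0029
64 y [0.035 0.041 0.051] x [-0.038 -0.003  0.039] slope [-0.102 -0.024  0.045] z98 0.182 res 0.003
70 y [0.031 0.041 0.053] x [-0.033  0.001  0.043] slope [-0.208 -0.024  0.046] z98 0.182 res 0.003
```

Open jar: axis about (0.4845, -0.228), hinge heading about 60°, lid about 1.45 rad. Rim z is 0.104 and the lid top about 0.187, which match the given sizes. Plan: shut the fingers, turn tool y to 60°, rise, and swing in over x≈0.44.

```bash
python3 -m pendant '[[[0,0,-9.7],[0,0,-0.025],1],[[0,0,-9.7],[0,0,-0.03],1],[[0,0,0],[0.01,-0.05,0],1],[[0,0,0],[0,0,0],1]]' 10; python3 - <<'E'
import numpy as np
from scipy.spatial.transform import Rotation as R
from bench import monitor
s=monitor.get_state();M=R.from_rotvec(s["tool_rot"]).as_matrix();print(M.round(3),s["joint_positions"])
p=np.array(s["position"]);print(M.T@(np.array([.445,-.14,.265])-p))
E
```

```text
time: 0.6
position: [0.4587, 0.3812, 0.2769]
tool_rot: [-0.817, -3.032, 0.005]
ft_force: [0.1, 0.2, 0.5]
grip_width: 0.634
[[-0.865  0.502 -0.002]
 [ 0.502  0.865 -0.003]
 [ 0.    -0.003 -1.   ]] [-0.64119268  0.19286877 -0.11352968  1.50196565  0.02259259  1.45117672
  0.2890355 ]
[-0.24998329 -0.45754321  0.01328858]
```

```bash
python3 -m pendant '[[[0,0,0],[-0.02,-0.04,0],1],[[0,0,0],[-0.025,-0.045,0],1],[[0,0,0],[-0.025,-0.045,0],1],[[0,0,0],[-0.025,-0.045,0],1],[[0,0,0],[-0.025,-0.045,0],1],[[0,0,0],[-0.025,-0.045,0],1],[[0,0,0],[-0.025,-0.045,0],1],[[0,0,0],[-0.025,-0.045,0],1]]'; python3 - <<'E'
import numpy as np
from scipy.spatial.transform import Rotation as R
from bench import monitor
s=monitor.get_state();M=R.from_rotvec(s["tool_rot"]).as_matrix();print(M.round(3),s["joint_positions"])
p=np.array(s["position"]);print(M.T@(np.array([.445,-.14,.265])-p), M.T@(np.array([.534,-.143,.265])-p))
E
```

```text
time: 1.6
position: [0.4515, -0.0225, 0.2776]
tool_rot: [0.815, 3.033, 0.0]
ft_force: [1.2, 0.2, -0.3]
grip_width: 0.004
[[-0.865  0.501  0.001]
 [ 0.501  0.865 -0.   ]
 [-0.001  0.    -1.   ]] [-0.27169763 -0.13750748  0.23740544  1.83402651  0.03263413  1.44064592
  1.00508809]
[-0.05328724 -0.10488876  0.01261589] [-0.13180291 -0.06287344  0.0126775 ]
```

```bash
python3 -m pendant '[[[0,0,0],[-0.025,-0.045,0],1],[[0,0,0],[-0.02,-0.035,0],1],[[0,0,0],[-0.03,0.01,0],1],[[0,0,0],[-0.03,0.015,0],1],[[0,0,0],[0,0,0],1],[[0,0,0],[0,0,0],1]]'; cat > st.py <<'E'
import numpy as np,sys
from scipy.spatial.transform import Rotation as R
from bench import monitor
s=monitor.get_state();M=R.from_rotvec(s["tool_rot"]).as_matrix();p=np.array(s["position"])
h=np.array([.5,.866]);t=np.array([.866,-.5]);c=np.array([.4845,-.228])
print("yaw",np.degrees(np.arctan2(M[1,1],M[0,1])).round(1),"y_h",((p[:2]-c)@h).round(4),"x_t",((p[:2]-c)@t).round(4),"z",p[2].round(4),"F_h",(np.array(s["ft_force"])[:2]@h).round(2),"q",np.round(s["joint_positions"],2))
E
python3 st.py
```

```text
time: 2.35
position: [0.5142, -0.1212, 0.2772]
tool_rot: [-0.815, -3.033, 0.001]
ft_force: [0.5, -0.3, 0.5]
grip_width: 0.006
yaw 59.9 y_h 0.1073 x_t -0.0277 z 0.2772 F_h 0.05 q [-0.19  0.03  0.38  1.68 -0.01  1.43  1.24]
```

```bash
python3 -m pendant '[[[0,0,0],[-0.025,0,0],1],[[0,0,0],[0,0,0.03],1],[[0,0,0],[0,0,0.04],1],[[0,0,0],[0,0,0.04],1],[[0,0,0],[0,0,0],1],[[0,0,0],[0,0,0],1]]'; python3 st.py; python3 - <<'E'
from bench import eyes
import cv2
d=eyes.get_image("side");im=cv2.cvtColor(d["color"],cv2.COLOR_RGB2BGR)[120:230,250:390]
e=eyes.get_image("top");im2=cv2.cvtColor(e["color"],cv2.COLOR_RGB2BGR)[100:210,250:390]
cv2.imwrite("pics/pre.png",cv2.resize(cv2.vconcat([im,im2])[:, :],None,fx=2.7,fy=2.7,interpolation=cv2.INTER_CUBIC))
E
```

```text
time: 3.1
position: [0.5368, -0.1339, 0.1694]
tool_rot: [0.815, 3.032, 0.001]
ft_force: [-0.4, 0.4, 0.3]
grip_width: 0.003
yaw 59.9 y_h 0.1076 x_t -0.0017 z 0.1694 F_h 0.21 q [-0.16  0.15  0.4   1.78 -0.06  1.22  1.3 ]
```

View pics/pre.png

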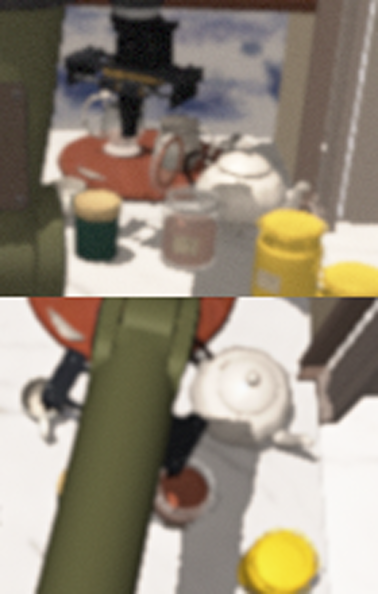

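```bash
python3 -m pendant '[[[0,0,0],[0,-0.015,0.006],1],[[0,0,0],[0,-0.01,0],1],[[0,0,0],[0,-0.005,0],1],[[0,0,0],[0,-0.004,0],1],[[0,0,0],[0,-0.004,0],1],[[0,0,0],[0,-0.003,0],1],[[0,0,0],[0,-0.003,0],1],[[0,0,0],[0,-0.003,0],1]]'; python3 st.py;python3 -m pendant '[[[0,0,0],[0,-0.003,0],1],[[0,0,0],[0,-0.003,0],1],[[0,0,0],[0,-0.003,0],1],[[0,0,0],[0,-0.003,0],1]]'; python3 st.py; python3 - <<'E'
from bench import eyes
import cv2
d=eyes.get_image("side");im=cv2.cvtColor(d["color"],cv2.COLOR_RGB2BGR)[130:230,260:360]
cv2.imwrite("pics/push1.png",cv2.resize(im,None,fx=5,fy=5,interpolation=cv2.INTER_CUBIC))
E
```

```text
time: 4.2
position: [0.5129, -0.1741, 0.1617]
tool_rot: [0.815, 3.034, 0.001]
ft_force: [0.4, 1.1, 0.1]
grip_width: 0.008
yaw 59.9 y_h 0.0608 x_t -0.0024 z 0.1617 F_h 1.15 q [-0.12  0.13  0.43  1.82 -0.06  1.2   1.38]
time: 4.7
position: [0.5065, -0.1851, 0.1616]
tool_rot: [0.816, 3.034, -0.0]
ft_force: [1.1, 0.7, 0.4]
grip_width: 0.005
yaw 59.9 y_h 0.0482 x_t -0.0024 z 0.1616 F_h 1.16 q [-0.1   0.13  0.44  1.82 -0.06  1.2   1.4 ]
```

View pics/push1.png

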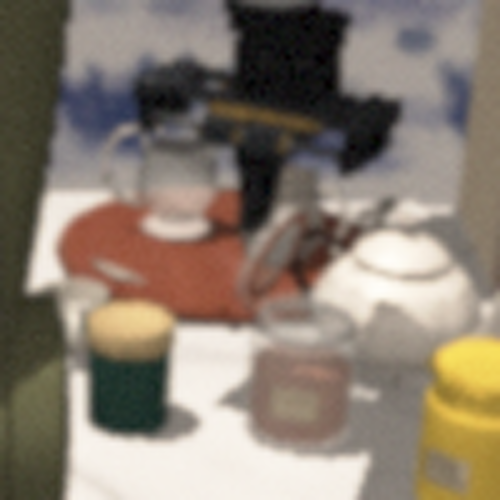

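The lid at (272,245) is leaning over the jar, the jar hasn't moved, and the force is about 1.2 N. I keep pushing.

```bash
python3 -m pendant '[[[0,0,0],[0,-0.003,0],1],[[0,0,0],[0,-0.003,0],1],[[0,0,0],[0,-0.003,0],1],[[0,0,0],[0,-0.003,0],1],[[0,0,0],[0,-0.003,0],1],[[0,0,0],[0,-0.003,0],1],[[0,0,0],[0,-0.003,0],1],[[0,0,0],[0,-0.003,0],1]]'; python3 st.py;python3 -m pendant '[[[0,0,0],[0,-0.003,0],1],[[0,0,0],[0,-0.003,0],1],[[0,0,0],[0,-0.003,0],1],[[0,0,0],[0,-0.003,0],1]]'; python3 st.py; python3 - <<'E'
from bench import eyes
import cv2
d=eyes.get_image("side");im=cv2.cvtColor(d["color"],cv2.COLOR_RGB2BGR)[130:230,260:360]
cv2.imwrite("pics/push2.png",cv2.resize(im,None,fx=5,fy=5,interpolation=cv2.INTER_CUBIC))
E
```

```text
time: 5.75
position: [0.4944, -0.2058, 0.1616]
tool_rot: [0.816, 3.034, -0.0]
ft_force: [0.4, 1.3, -0.3]
grip_width: 0.006
yaw 59.9 y_h 0.0242 x_t -0.0025 z 0.1616 F_h 1.31 q [-0.08  0.12  0.46  1.83 -0.06  1.2   1.44]
time: 6.25
position: [0.4884, -0.2161, 0.1616]
tool_rot: [0.815, 3.034, 0.0]
ft_force: [0.5, -0.5, -0.2]
grip_width: 0.005
yaw 59.9 y_h 0.0123 x_t -0.0026 z 0.1616 F_h -0.19 q [-0.06  0.12  0.46  1.84 -0.06  1.2   1.46]
```

View pics/push2.png

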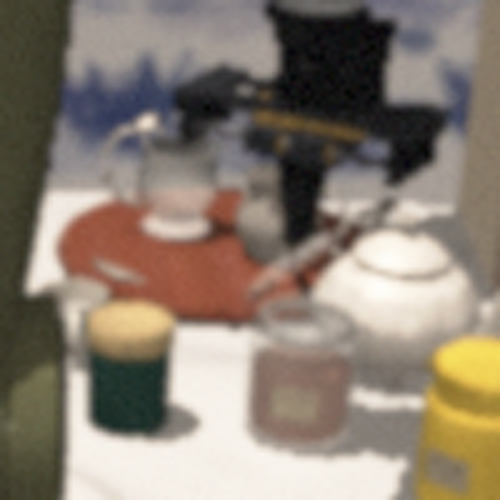

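```bash
python3 -m pendant '[[[0,0,0],[0,-0.003,0],1],[[0,0,0],[0,-0.003,0],1],[[0,0,0],[0,-0.003,0],1],[[0,0,0],[0,-0.003,0],1],[[0,0,0],[0,0,0],1],[[0,0,0],[0,0,0],1],[[0,0,0],[0,0,0],1],[[0,0,0],[0,0,0],1]]'; for i in 1 2 3 4; do python3 -m pendant '[[[0,0,0],[0,0,0],1],[[0,0,0],[0,0,0],1],[[0,0,0],[0,0,0],1],[[0,0,0],[0,0,0],1],[[0,0,0],[0,0,0],1],[[0,0,0],[0,0,0],1],[[0,0,0],[0,0,0],1],[[0,0,0],[0,0,0],1]]' >/dev/null; done; python3 st.py; python3 - <<'E'
from bench import eyes
import cv2
d=eyes.get_image("side");im=cv2.cvtColor(d["color"],cv2.COLOR_RGB2BGR)[130:230,260:360]
cv2.imwrite("pics/push3.png",cv2.resize(im,None,fx=5,fy=5,interpolation=cv2.INTER_CUBIC))
E
```

```text
time: 7.3
position: [0.4826, -0.2262, 0.1616]
tool_rot: [0.815, 3.034, 0.0]
ft_force: [0.5, -0.2, 0.3]
grip_width: 0.01
yaw 59.9 y_h 0.0004 x_t -0.0026 z 0.1616 F_h -0.36 q [-0.05  0.11  0.47  1.84 -0.06  1.2   1.48]
```

View pics/push3.png

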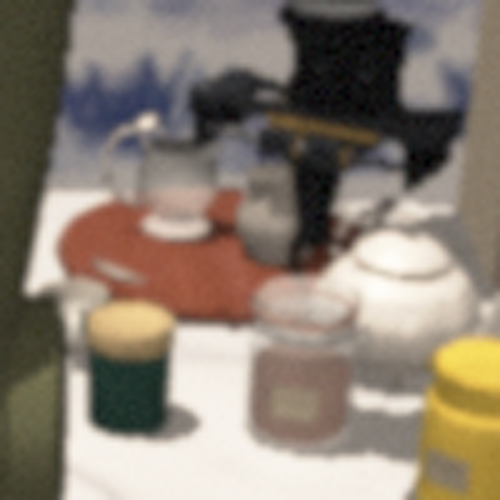

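The lid now looks shut, flat over the rim at (303,300) in the crop. I check its tilt, centre and height by depth, and the positions of the other things.

```bash
python3 - <<'E'
import numpy as np,cv2
from bench import eyes
for n in("side","top"):
    D=eyes.get_image(n);cv2.imwrite(f"pics/chk_{n}.png",cv2.cvtColor(D["color"],cv2.COLOR_RGB2BGR))
    R=D["range_z"];v,u=np.mgrid[0:384,0:512]
    P=(np.stack([(u-D["cx"])/D["fx"]*R,-(v-D["cy"])/D["fy"]*R,-R,np.ones_like(R)],-1)@np.linalg.inv(D["world_to_cam"]).T)[...,:3]
    O=np.load(n+"_P.npy")
    def body(A,lo,hi):
        m=(np.hypot(A[...,0]-.4845,A[...,1]+.228)<.06)&(A[...,2]>lo)&(A[...,2]<hi);return A[m]
    for nm,A in(("before",O),("now",P)):
        q=body(A,.015,.09); print(n,nm,"body",len(q),q.mean(0).round(4),"ylim",np.percentile(q[:,1],[3,97]).round(4),"xmin",np.percentile(q[:,0],3).round(4))
    q=body(P,.108,.135)
    if len(q)>10:
        print(n,"lid",len(q),q.mean(0).round(4),"z",np.percentile(q[:,2],[2,50,98]).round(4),"x",np.percentile(q[:,0],[1,99]).round(4),"y",np.percentile(q[:,1],[1,99]).round(4))
        t=q[q[:,2]>.115]
        A=np.c_[(t[:,:2]-[.4845,-.228]),np.ones(len(t))];print("plane",np.linalg.lstsq(A,t[:,2],rcond=None)[0].round(4))
    df=np.abs(P-O).max(-1); 
    if n=="side":
        for nm,(x,y,r,z0,z1) in dict(tin=(.47,-.096,.06,.01,.1),jar2=(.44,.085,.06,.01,.13),jar3=(.435,.21,.06,.01,.13),mill=(.6,.33,.05,.01,.18)).items():
            a=[A[(np.hypot(A[...,0]-x,A[...,1]-y)<r)&(A[...,2]>z0)&(A[...,2]<z1)] for A in(O,P)]
            print(nm,[(len(k),k.mean(0).round(3)) for k in a])
E
```

```text
side before body 452 [ 0.459  -0.2267  0.057 ] ylim [-0.2685 -0.188 ] xmin 0.4396
side now body 413 [ 0.4522 -0.2262  0.0546] ylim [-0.2693 -0.1877] xmin 0.4391
side lid 175 [ 0.4731 -0.228   0.1169] z [0.1095 0.1178 0.1218] x [0.4405 0.5144] y [-0.2682 -0.1881]
plane [0.0242 0.002  0.1187]
tin [(357, array([ 0.47 , -0.098,  0.062])), (396, array([ 0.47 , -0.095,  0.059]))]
jar2 [(0, array([nan, nan, nan])), (8, array([0.471, 0.12 , 0.118]))]
jar3 [(604, array([0.427, 0.209, 0.077])), (683, array([0.428, 0.205, 0.075]))]
mill [(371, array([0.608, 0.344, 0.085])), (372, array([0.608, 0.344, 0.086]))]
top before body 394 [ 0.4803 -0.2268  0.0642] ylim [-0.264  -0.1871] xmin 0.4422
top now body 9 [ 0.4974 -0.188   0.0731] ylim [-0.1927 -0.185 ] xmin 0.4884<stdin>:21: RuntimeWarning: Mean of empty slice.
  ret = um.true_divide(
```

```bash
python3 - <<'E'
import cv2
a=cv2.imread("pics/chk_side.png");b=cv2.imread("pics/side0.png");t=cv2.imread("pics/chk_top.png")
r=lambda i:cv2.resize(i,(400,275),interpolation=cv2.INTER_CUBIC)
cv2.imwrite("pics/chk.png",cv2.vconcat([cv2.hconcat([r(b[150:260,170:330]),r(a[150:260,170:330])]),cv2.hconcat([r(t[100:210,180:340]),r(a[170:225,290:370])])]))
E
```

```text
(no output)
```

View pics/chk.png

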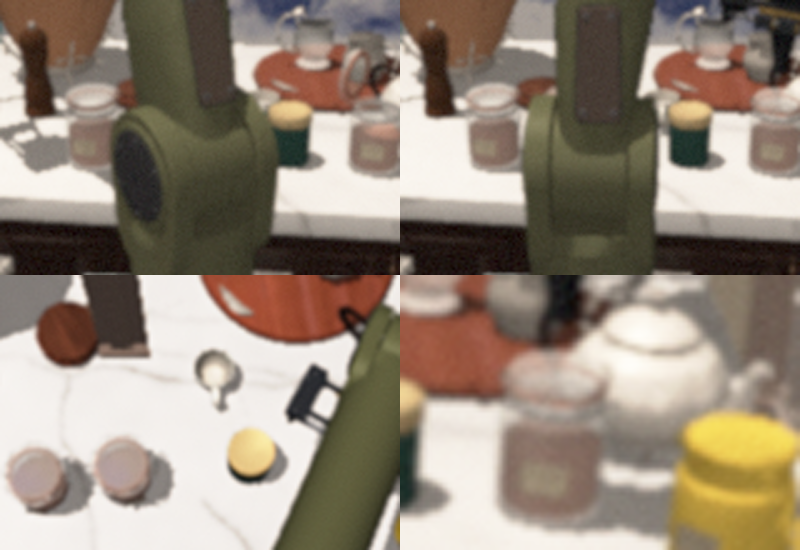

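The lid is level at about z 0.119, the jar hasn't moved, and the neighbours are in place. I lower to about 25 mm above the lid, trim to the centre and hold.

```bash
python3 -m pendant '[[[0,0,0],[0,-0.001,0.008],1],[[0,0,0],[0,0,0.007],1],[[0,0,0],[0,0,0],1],[[0,0,0],[0,0,0],1],[[0,0,0],[0,0,0],1],[[0,0,0],[0,0,0],1],[[0,0,0],[0,0,0],1],[[0,0,0],[0,0,0],1]]'
python3 -m pendant '[[[0,0,0],[0,0,0],1],[[0,0,0],[0,0,0],1],[[0,0,0],[0,0,0],1],[[0,0,0],[0,0,0],1],[[0,0,0],[0,0,0],1],[[0,0,0],[0,0,0],1],[[0,0,0],[0,0,0],1],[[0,0,0],[0,0,0],1]]' >/dev/null
python3 -m pendant '[[[0,0,0],[0,0,0],1],[[0,0,0],[0,0,0],1],[[0,0,0],[0,0,0],1],[[0,0,0],[0,0,0],1],[[0,0,0],[0,0,0],1],[[0,0,0],[0,0,0],1],[[0,0,0],[0,0,0],1],[[0,0,0],[0,0,0],1]]' >/dev/null
python3 -m pendant '[[[0,0,0],[0,0,0],1],[[0,0,0],[0,0,0],1],[[0,0,0],[0,0,0],1],[[0,0,0],[0,0,0],1],[[0,0,0],[0,0,0],1],[[0,0,0],[0,0,0],1],[[0,0,0],[0,0,0],1],[[0,0,0],[0,0,0],1]]'
python3 st.py; python3 - <<'E'
import numpy as np,cv2
from bench import eyes
L={"open":[], "jar3":[]}
for i in range(8):
    D=eyes.get_image("side")
    R=D["range_z"];v,u=np.mgrid[0:384,0:512]
    P=(np.stack([(u-D["cx"])/D["fx"]*R,-(v-D["cy"])/D["fy"]*R,-R,np.ones_like(R)],-1)@np.linalg.inv(D["world_to_cam"]).T)[...,:3]
    for k,(x,y) in dict(open=(.4835,-.228),jar3=(.445,.207)).items():
        L[k].append(P[(np.hypot(P[...,0]-x,P[...,1]-y)<.034)&(P[...,2]>.105)&(P[...,2]<.135)])
for k,a in L.items():
    t=np.concatenate(a);A=np.c_[t[:,:2]-t[:,:2].mean(0),np.ones(len(t))]
    print(k,len(t),t.mean(0).round(4),np.linalg.lstsq(A,t[:,2],rcond=None)[0].round(4))
cv2.imwrite("pics/end.png",cv2.resize(cv2.cvtColor(D["color"],cv2.COLOR_RGB2BGR)[130:230,260:360],None,fx=5,fy=5,interpolation=cv2.INTER_CUBIC))
E
```

```text
time: 12.45
position: [0.482, -0.2272, 0.1466]
tool_rot: [0.815, 3.034, 0.0]
ft_force: [-0.2, -0.8, -0.5]
grip_width: 0.003
time: 15.45
position: [0.482, -0.2271, 0.1466]
tool_rot: [0.815, 3.034, 0.0]
ft_force: [-0.8, -0.1, 0.3]
grip_width: 0.004
yaw 59.9 y_h -0.0005 x_t -0.0026 z 0.1466 F_h -0.53 q [-0.05  0.13  0.47  1.86 -0.06  1.17  1.49]
open 852 [ 0.479  -0.2275  0.1188] [ 0.0353 -0.0119  0.1188]
jar3 1123 [0.4388 0.2047 0.1164] [0.142  0.0671 0.1164]
```

View pics/end.png

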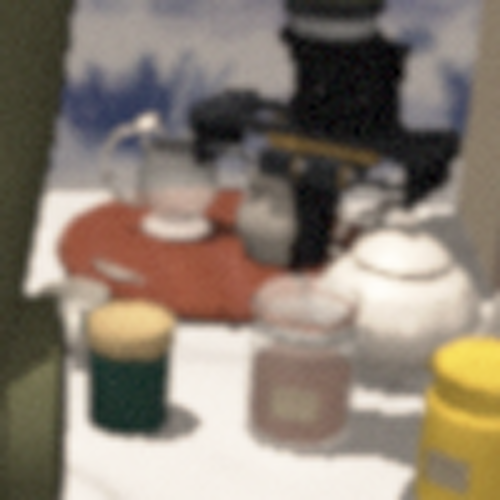

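The slope along the lid's opening direction is about 0.007 rad, so it is shut. The fingertips are about 25 mm above its centre and the force is only sensor noise. The hold has lasted over 3 s.

```bash
python3 -c "
from bench import order
print(order.close_job())"; python3 st.py
```

```text
the job is handed in; nothing more can be done
None
the job is handed in; nothing more can be done
```

The lid of the open jar, the rightmost of the three, is shut, and I handed the job in with the fingertips still pointing at it. I pushed the lid from behind with shut fingertips at about 1.2 N until it was past balance. It then sank shut under its own weight, and I held the point for more than 3 s.

**Last checks:**
- **Lid:** it is level, with a slope of about 0.01 rad along its opening direction. Its top measured about 0.119 m high, against the 0.121 m given.
- **Point:** the TCP was at (0.482, -0.227, 0.147), about 25 mm above the lid and within about 3 mm of its measured centre. The force readings were noise only, under 1 N, so "touching nothing" rests on that and on the picture.
- **Jar:** its measured outline shifted less than 1 mm from before the push.
- **Other things:** in the camera data, the tin, pepper mill and left jar showed no movement beyond a few mm. Some of that came from the view of them changing as the arm moved. I checked the middle jar and the espresso cup only by eye in the top view, because the arm or their position hid them from the depth check. They looked undisturbed, and the fingers passed well above or away from both.

**Disagreement:** the same slope check on the left jar's lid gave a tilt of about 0.14 rad. I put that down to rim points getting into the fit, as that lid looks flat in the pictures. It means the left jar was no use as a reference for the slope measurement.

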